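# Load the sample changer and arm it with its key

### The arm

A 6-joint arm with a two-finger parallel gripper is mounted at the origin on the work surface. World frame = base frame: x ahead of the robot, y to its left, z up, the work surface at z = 0. Lengths are in mm, angles in rad, forces in N, time in s.
With the tool pointing down it reaches from about 275 to 850 mm from the base axis. Payload 19 kg.
Tool frame: the origin (TCP) lies at the very end of the fingers, on their centre line; the grasp point (between the pads) lies manip.pinch_z behind it (manip.pinch_z is the distance from the TCP to the grasp point, in mm); z points along the fingers, y is the line along which they close (so a half turn about z gives the same grasp; the last joint's range is limited). The gripper opens to 85 mm and grips with 20 to 120 N. Pads are 22 mm wide; open, the fingers measure 114 mm over their backs; the gripper's body (76 mm by 85 mm) begins 54 mm behind the grasp point. The pads swing forward as they close: fully open they stand 13 mm farther back than shut.
Start: joints at [1.023, 0.15, 1.437, -0, 1.554, -0.134], TCP at [231.203, 526.437, 231.267] pointing down, gripper open.
Joint ranges: [-2.8, 2.8], [-0.68, 2.1], [0.12, 2.68], [-1.39, 4.53], [0.16, 2.79], [-2.81, 2.81]. Speed limits (rad/s): [1.89, 1.89, 2.22, 3.01, 3.01, 3.01].

### API

Orientations are given as a rotation vector (axis times angle).
In Python, from rig import manip, optics, workorder, sensors gives the robot as it stands (manip), with the cameras (optics), the job (workorder) and the readings (sensors).
- The arm moves only by the shell command python3 steer.py 'ROWS'. ROWS is rows parted by semicolons, their numbers by spaces, 1 to 8 of them, each of 5 numbers: the finger opening in mm, then dx, dy, dz in mm, then a turn about the tool's z in rad; each row is the pose to reach, as a shift and turn from the pose commanded when the command began, along the tool's axes at that moment; what a row does not reach only later rows make up. A row lasts 1/8 s, in which the tool goes at most 62.5 mm and 0.188 rad, less where a joint would pass 70% of its speed; a pose out of reach is approached as far as the arm can. The fingers move at their own pace and stop on an object; the grip force is fixed at half the most. Time passes only in rows, so rows that do not move let the fingers close. It prints the time, the measured TCP pose, the force, the opening and the grip force at its end.
- sensors.state(): the state, without advancing time (a new reading comes with each control period).
- optics.snapshot(name): name is "scene" or "top"; returns a dict with "color" (384x512x3 uint8, red, green, blue), "z_map" (384x512 float32, mm along the optical axis (not along the pixel's ray), 0 where there is no reading), "mtx" (3x3 intrinsics, pixels), "k1" (the pictures are not rectified: a ray, as slopes to the right and down, at radius r is drawn at 1 + k1 r^2 times it, then the intrinsics apply), "rvec" (rotation vector, rad) and "tvec" (3), from world to camera coordinates, as OpenCV has them. Camera axes: x right, y down, z forward; pixel columns grow to the right and rows downward; lengths in mm; the calibration is good to about 2 mm. A picture is of the moment at which its call begins.
- workorder.hand_in(): hands the job in; it is judged then, once.
The state is a dict: "time": time; "qpos": joint angles; "qd": joint speeds; "joint_efforts": joint torques, N m; "ee_pos": TCP position; "eef_rot": TCP orientation; "force": force on the tool from outside, world axes, zero at the start; "torque": the same for the moment, N m; "gripper_width": finger opening in mm; "grasp_force": force on a finger pad.
Only numpy, scipy, OpenCV 4.12 (cv2) and the standard library are available. Lean on these libraries where they do the work, as an engineer would, in place of code of your own. Each camera call takes 0.05 s, during which the arm holds its last target. There are 200 camera calls.

### The job

Load every sample cartridge lying on the bench into the clear square tube of the sample changer, end first one behind the other, each pushing the ones before it deeper, until the last is wholly inside, flush with the tube's mouth. Only when all are loaded, take the key from its stand, push it fully home in the key switch on the changer and turn it clockwise to its stop, then leave it there. Do not knock or shift the jar, the bottle or the bowl.

Things in the scene. Friction and masses are not known exactly. Their poses are not given: they have to be found in the camera images.
- cart1: Loose white plastic sample cartridge with a dark band near each end, a square bar 64 mm long (its x axis) and 30 x 30 mm in section, about 0.11 kg, both ends alike. Lies on the bench. Origin: its very centre, 15 mm above the bench; z up. All are alike; three to five are present.
- cart2: Loose white plastic sample cartridge with a dark band near each end, a square bar 64 mm long (its x axis) and 30 x 30 mm in section, about 0.11 kg, both ends alike. Lies on the bench. Origin: its very centre, 15 mm above the bench; z up. All are alike; three to five are present.
- cart3: Loose white plastic sample cartridge with a dark band near each end, a square bar 64 mm long (its x axis) and 30 x 30 mm in section, about 0.11 kg, both ends alike. Lies on the bench. Origin: its very centre, 15 mm above the bench; z up. All are alike; three to five are present.
- cart4: Loose white plastic sample cartridge with a dark band near each end, a square bar 64 mm long (its x axis) and 30 x 30 mm in section, about 0.11 kg, both ends alike. Lies on the bench. Origin: its very centre, 15 mm above the bench; z up. All are alike; three to five are present.
- cart5: Loose white plastic sample cartridge with a dark band near each end, a square bar 64 mm long (its x axis) and 30 x 30 mm in section, about 0.11 kg, both ends alike. Lies on the bench. Origin: its very centre, 15 mm above the bench; z up. All are alike; three to five are present.
- changer: The fixed sample changer; origin on the bench straight below tube_mouth, same axes. Base 50 mm wide, 30 mm high under cradle and tube. Beside the tube, at x = 70 to 180 mm, y = 20 to 330 mm, its grey console, 50 mm high, carries the key switch; beyond y = 330 mm is the white housing, 200 mm high, x from -110 to 190 mm.
- tube_mouth (a point): Centre of the floor of the feed tube's mouth, 30 mm above the bench. y points into the tube, level; x across; z up. Clear square tube from y = 0 to its closed end at y = 330 mm (room for five cartridges): bore 34 mm wide, 36 mm high, walls 5 mm, roof 4 mm. Nothing springs back. A pusher wider than the bore stops at the mouth's edge with the cartridge flush.
- cradle (a point): Centre of the floor of the open cradle before the mouth, 62 mm from tube_mouth, same axes and level with the bore's floor. It runs from y = -48 to 62 mm (the mouth), its outer end open, between two rails only 7 mm high, 39 mm apart, narrowing to 34 mm over the last 30 mm. Lay a cartridge here along y, then push its rear end in with shut fingers, tips above the rails.
- lock_mouth (a point): Centre of the top face of the key switch, a steel knob 45 mm across and 36 mm tall upright on the grey console, on a yellow plate; top 86 mm above the bench. The keyway in the top is a slot 19 mm long (this point's y) by 10.5 mm wide (x), 36 mm deep. The point turns with the switch, z up; at joint 0 its axes are parallel to tube_mouth's.
- lock (a joint): Turn of the key switch about its upright axis, rad: grows clockwise seen from above, 0 to a firm stop at 1.2; starts between 0 and 0.2. Stays where it is left; about 0.05 N m of friction. The key has about 0.12 rad of play in it either way.
- key: Loose key, 72 mm tall, upright, tip down in its stand, 0.07 kg. Origin: centre of the blade's tip, z up. Blade 16 (y) by 8 mm (x), last 6 mm only 13 by 5; 28 mm long up to a round collar (28 mm across, z = 28 to 34) that rests on the stand's or switch's top. Black bow to grip: 12 mm thick (x), 38 mm wide (y), z = 34 to 72. A half turn about z makes no difference.
- stand: Fixed black key stand on the bench, 60 mm (x) by 50 mm (y), 36 mm high, with a slot 10.5 (x) by 19 mm (y) for the key; origin at the centre of its underside.
- jar: Bystander: white jar with red lid, 72 mm across, 85 mm tall; origin at the centre of its underside. Leave alone.
- bottle: Bystander: amber bottle, 60 mm across, 150 mm tall; origin at the centre of its underside. Leave alone.
- bowl: Bystander: white bowl, 100 mm across, 35 mm tall; origin at the centre of its underside. Leave alone.

How it is judged (in metres and radians):
On the way, in this order (a step that is already met when the one before it is completed fails the run):
1. every cartridge present is wholly inside the tube (y of each of cart1, cart2, cart3, cart4, cart5 in the frame of tube_mouth above 0.027 m and x of cart1 in the frame of tube_mouth between -0.012 and 0.012 m and z of cart1 in the frame of tube_mouth between 0.004 and 0.028 m and x of cart2 in the frame of tube_mouth between -0.012 and 0.012 m and z of cart2 in the frame of tube_mouth between 0.004 and 0.028 m and x of cart3 in the frame of tube_mouth between -0.012 and 0.012 m and z of cart3 in the frame of tube_mouth between 0.004 and 0.028 m and x of cart4 in the frame of tube_mouth between -0.012 and 0.012 m and z of cart4 in the frame of tube_mouth between 0.004 and 0.028 m and x of cart5 in the frame of tube_mouth between -0.012 and 0.012 m and z of cart5 in the frame of tube_mouth between 0.004 and 0.028 m), for 0.2 s.
2. the key is fully home in the key switch, not yet turned (horizontal distance between key and lock_mouth below 0.006 m and z of key in the frame of lock_mouth below -0.023 m and angle between the y axis of key and the y axis of lock_mouth, either way round below 0.3 rad and value of joint lock below 0.45 rad), for 0.1 s.
3. the key, still home, is turned clockwise to its stop (horizontal distance between key and lock_mouth below 0.006 m and z of key in the frame of lock_mouth below -0.023 m and angle between the y axis of key and the y axis of lock_mouth, either way round below 0.3 rad and value of joint lock above 1.05 rad), for 0.2 s.
At the end, for the whole second after the job is handed in: Every cartridge present lies in the tube with its outer end no more than 5 mm out of the mouth; the key stands in the key switch within 6 mm of its axis and no more than 5 mm short of fully home; the switch reads over 1.05 rad (stop at 1.2); the key is let go and at rest (all of step 1 and all of step 3 and linear speed of key below 0.02 m/s); the robot touches nothing.
It fails at once if the jar is shifted by more than 30 mm (distance of jar from where it was at the start of the episode above 0.03 m).
It fails at once if the bottle is shifted by more than 30 mm (distance of bottle from where it was at the start of the episode above 0.03 m).
It fails at once if the bowl is shifted by more than 30 mm (distance of bowl from where it was at the start of the episode above 0.03 m).
Of cart1, cart2, cart3, cart4, cart5 only 3 to 5 are there at a start; the rules pass over those that are not, and their reading is None.
At some moment in a run one of cart1, cart2, cart3, cart4, cart5 may be knocked a few centimetres aside while the robot is not near it.
It also fails if it takes over 210 s, if anything falls off the work surface, if the arm or the gripper's body presses on something with over 40 N, if the wrist force passes 120 N, or if a joint passes its speed limit or range.

## Working session

There is one attempt and no reset: what is moved stays moved. The work goes in short steps, Python scripts to look and compute and a shell command to move; the robot and the scene stay as the last step left them, time stands still between calls to the robot, and variables do not carry over. Pictures are saved under pics/ and viewed, at most 14 in all, crops included, and the job is handed in when it is done.

```bash
ls; mkdir -p pics; python3 - <<'E'
from rig import manip, optics, workorder, sensors
import cv2,numpy as np
s=sensors.state();print(s,manip.pinch_z)
for n in("scene","top"):
    d=optics.snapshot(n);np.savez(f"pics/{n}0.npz",**d)
    cv2.imwrite(f"pics/{n}0.png",cv2.resize(d["color"][...,::-1],(800,600),interpolation=cv2.INTER_CUBIC))
    R=cv2.Rodrigues(np.array(d["rvec"]))[0];print(n,d["mtx"],d["k1"],-R.T@np.array(d["tvec"]).ravel(),R)
E
```

```text
pics
rig.py
steer.py
{'time': 0.0, 'qpos': array([ 1.02296401e+00,  1.50924067e-01,  1.43796861e+00, -2.29975292e-05,
        1.55381852e+00, -1.33985497e-01]), 'qd': array([-3.42735942e-04,  4.95365704e-05, -1.12047967e-03,  1.97267615e-03,
        6.99836895e-05,  8.15712653e-04]), 'joint_efforts': array([-5.53313494e-04, -7.13064694e+01, -5.70860159e+01, -2.99493804e-04,
        9.11694457e-03,  8.65575907e-05]), 'ee_pos': array([231.12146703, 526.24944312, 230.74181561]), 'eef_rot': array([-6.45366853e-01, -3.07422995e+00,  1.66777585e-03]), 'force': array([-0.25069038,  0.65880659, -0.57551375]), 'torque': array([-0.02919385,  0.00065914,  0.00122972]), 'grasp_force': 0.0, 'gripper_width': 85.50222254011682} 18.700000000000003
scene [[405.49696197   0.         257.43631236]
 [  0.         405.49696197 186.83719837]
 [  0.           0.           1.        ]] -0.10997157499219216 [1146.31203421  478.14348546  570.49802567] [[-0.71975371  0.69395575  0.01949393]
 [ 0.36104384  0.39815432 -0.8432796 ]
 [-0.59296032 -0.59991546 -0.53712149]]
top [[371.49742892   0.         252.01445312]
 [  0.         371.49742892 199.00577016]
 [  0.           0.           1.        ]] -0.0854597118226878 [507.42358987 -57.25605255 863.97289311] [[ 0.0102514  -0.99961154 -0.02591676]
 [-0.99057188 -0.00661102 -0.13683435]
 [ 0.13660985  0.02707516 -0.99025486]]
```

View pics/top0.png

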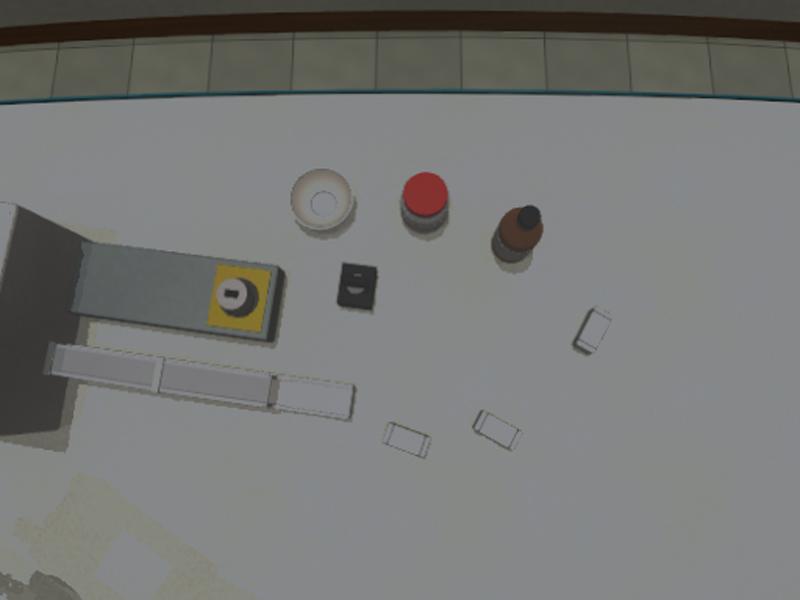

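View pics/scene0.png

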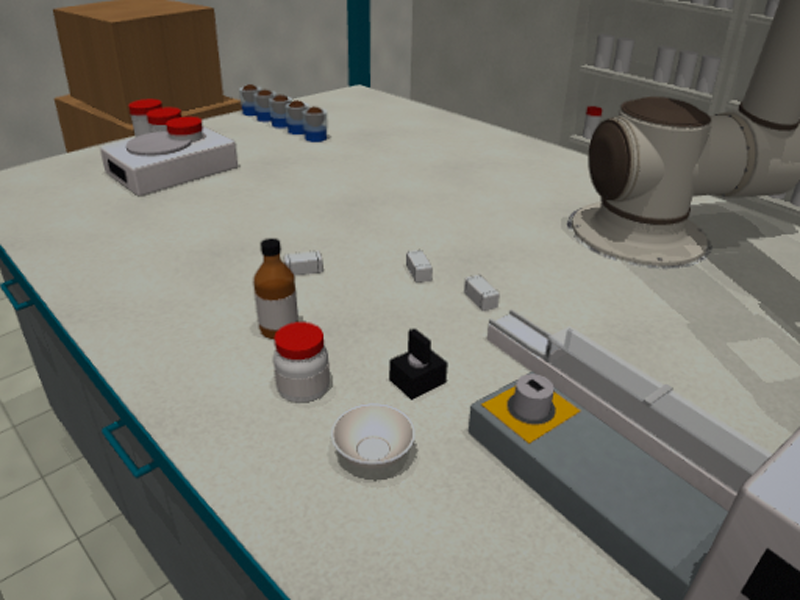

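```bash
cat > h.py <<'E'
import cv2,numpy as np
from rig import manip, optics, workorder, sensors
def shot(n,save=None):
    d=optics.snapshot(n)
    if save: np.savez(save,**d)
    return d
def rays(d,px):
    """pixels (N,2) -> camera centre, world ray directions with unit depth"""
    K=np.array(d["mtx"]);k=float(d["k1"]);px=np.asarray(px,float).reshape(-1,2)
    u=(px-K[:2,2])/[K[0,0],K[1,1]]
    q=cv2.undistortPoints(px.reshape(-1,1,2),K,np.array([k,0,0,0.])).reshape(-1,2)
    R=cv2.Rodrigues(np.array(d["rvec"],float))[0]
    return -R.T@np.array(d["tvec"],float).ravel(),np.c_[q,np.ones(len(q))]@R
def plane(d,px,z):
    c,r=rays(d,px);return c+r*((z-c[2])/r[:,2])[:,None]
def cloud(d):
    h,w=d["z_map"].shape;v,u=np.mgrid[:h,:w]
    c,r=rays(d,np.c_[u.ravel(),v.ravel()]);z=d["z_map"].ravel()
    P=c+r*z[:,None];P[z<=0]=np.nan
    return P.reshape(h,w,3)
def proj(d,P):
    return cv2.projectPoints(np.asarray(P,float).reshape(-1,1,3),np.array(d["rvec"],float),np.array(d["tvec"],float),np.array(d["mtx"]),np.array([float(d["k1"]),0,0,0]))[0].reshape(-1,2)
E
python3 - <<'E'
from h import *
d=dict(np.load("pics/top0.npz"))
P=cloud(d);Z=P[...,2]
print("bench z",np.nanmedian(Z[250:290,300:450]),np.nanstd(Z[250:290,300:450]))
def comps(m,amin,nm):
    n,l,st,c=cv2.connectedComponentsWithStats(m.astype(np.uint8))
    for i in range(1,n):
        if st[i,4]<amin: continue
        v,u=np.where(l==i); q=plane(d,np.c_[u,v],np.nanmedian(Z[l==i]))[:,:2]
        (cx,cy),wh,a=cv2.minAreaRect(q.astype(np.float32))
        print(nm,st[i],"px",c[i].round(),"mean",q.mean(0).round(1),"rect",round(cx,1),round(cy,1),np.round(wh,1),round(a,1),"z",np.nanmedian(Z[l==i]).round(1))
m=(Z>15)&(Z<45);m[:,:0]=0
comps(m,80,"15-45")
comps((Z>45)&(Z<55),300,"console")
comps((Z>62)&(Z<80),100,"70")
comps((Z>80)&(Z<95),40,"86")
hsv=cv2.cvtColor(d["color"],cv2.COLOR_RGB2HSV)
comps((hsv[...,1]>150)&(hsv[...,0]>15)&(hsv[...,0]<35)&(hsv[...,2]>80),50,"yellow")
x=((Z.clip(-10,110)+10)*2).astype(np.uint8)
cv2.imwrite("pics/z0.png",cv2.resize(cv2.applyColorMap(x,cv2.COLORMAP_JET)[120:300,0:360],(800,400),interpolation=cv2.INTER_NEAREST))
cv2.imwrite("pics/c0.png",cv2.resize(d["color"][150:280,20:250,::-1],(800,452),interpolation=cv2.INTER_CUBIC))
E
```

```text
bench z 1.0788309475231586 7.61569200941756
15-45 [184 106  43  41 815] px [204. 125.] mean [799.6  80.4] rect 796.5 78.5 [100.   98.6] 90.0 z 26.9
15-45 [257 134  29  15 108] px [271. 144.] mean [751.1 -76.5] rect 756.0 -75.6 [65.8 30.6] 83.8 z 32.1
15-45 [315 151  25  17  85] px [323. 162.] mean [ 708.4 -196.4] rect 710.7 -200.5 [59.5 27.3] 67.0 z 31.3
15-45 [216 169  26  29 480] px [229. 184.] mean [656.2  18.4] rect 658.2 19.3 [51.7 62.8] 82.8 z 36.6
15-45 [165 172  17  46 154] px [176. 196.] mean [627.9 140. ] rect 629.5 139.7 [ 19.3 108.3] 74.8 z 30.4
15-45 [368 197  24  29 412] px [379. 211.] mean [ 597.2 -321.7] rect 598.1 -321.6 [33.2 67.3] 61.6 z 30.7
15-45 [ 38 200  65  29 230] px [ 53. 215.] mean [582.  431.7] rect 584.1 386.9 [160.9  50.4] 82.5 z 30.7
15-45 [ 106  229  121   39 1290] px [195. 252.] mean [502.5  93.1] rect 509.4 163.3 [281.5  50.3] 83.0 z 31.0
15-45 [ 28 240  14  37 273] px [ 34. 258.] mean [481.1 471. ] rect 480.0 470.5 [21.3 86. ] 82.8 z 30.4
15-45 [302 263  32  25 412] px [318. 275.] mean [ 454.4 -181.5] rect 454.6 -181.5 [66.2 30. ] 61.4 z 30.6
15-45 
[... 183 characters left out ...]
[317.4 165.8] 83.2 z 50.7
70 [  18  147  157  130 3552] px [ 90. 235.] mean [535.9 320.4] rect 567.2 296.6 [340.1 296.4] 82.9 z 70.7
86 [258 110  28  29 637] px [271. 124.] mean [780.4 -76.6] rect 780.4 -76.8 [63.9 59. ] 0.2 z 85.9
86 [319 137  26  24  83] px [328. 154.] mean [ 712.4 -196.9] rect 718.0 -199.0 [59.5 34.5] 49.8 z 90.1
86 [ 13 145  31 133 539] px [ 28. 211.] mean [584.4 458.1] rect 586.3 457.6 [ 13.3 297.4] 82.6 z 87.6
86 [138 178  21  21 345] px [148. 188.] mean [636.6 188.5] rect 637.1 188.3 [44.1 44. ] 2.7 z 86.5
yellow [133 170  40  42 720] px [153. 191.] mean [636.6 186.6] rect 638.1 188.8 [77.7 88.1] 82.7 z 51.6<stdin>:19: RuntimeWarning: invalid value encountered in cast
```

View pics/c0.png

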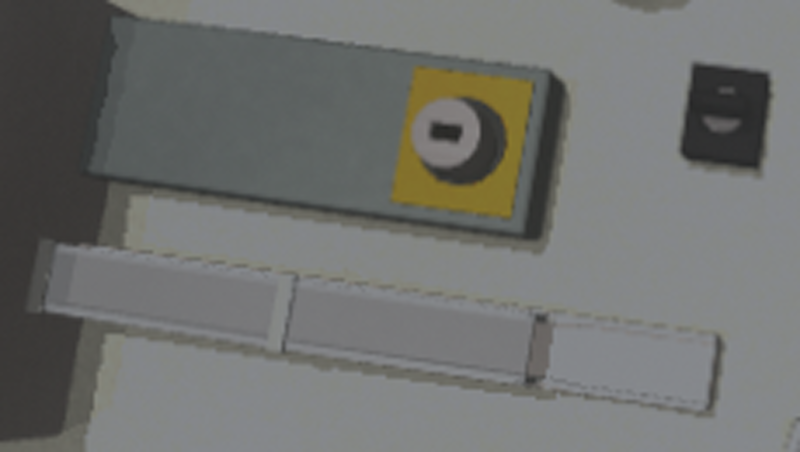

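```bash
python3 - <<'E'
from h import *
d=dict(np.load("pics/top0.npz"))
P=cloud(d);Z=P[...,2]
a=np.radians(82.95);yh=np.array([np.cos(a),np.sin(a)]);xh=np.array([yh[1],-yh[0]])
O=np.array([505.6,132.8])
q=P[...,:2]-O;X=q@xh;Y=q@yh
# cradle cross sections
for y0 in(-100,-80,-60,-45):
    s=(abs(Y-y0)<8)&(abs(X)<45)&(Z>15)
    print(y0,"x ext",np.percentile(X[s],[0,2,98,100]).round(1),s.sum())
for y0 in(30,80,150,200,250):
    s=(abs(Y-y0)<10)&(abs(X)<45)&(Z>60)&(Z<75)
    if s.sum():print("roof",y0,"x ext",np.percentile(X[s],[0,2,98,100]).round(1),s.sum(),np.median(Z[s]))
    s=(abs(Y-y0)<10)&(abs(X-125)<80)&(Z>44)&(Z<56)
    print("cons",y0,"x ext",np.percentile(X[s],[0,2,98,100]).round(1))
s=(abs(X)<15)&(Z>15)&(Z<45)&(Y<-50);print("cradle front y",np.percentile(Y[s],[0,2]).round(1))
s=(abs(X)<25)&(Z>62)&(Z<75)&(Y<100);print("roof y",np.percentile(Y[s],[0,2,10]).round(1))
s=(abs(X-125)<45)&(Z>45)&(Z<56)&(Y<60);print("cons y (20)",np.percentile(Y[s],[0,2,10]).round(1))
# console long edge angle
for sgn,nm in((1,"far"),(-1,"near")):
    pts=[]
    for y0 in range(30,280,6):
        s=(abs(Y-y0)<3)&(abs(X-125)<75)&(Z>45)&(Z<56)
        if s.sum()>5: pts.append((y0,(X[s]*sgn).max()*sgn))
    p=np.array(pts);k=np.polyfit(p[:,0],p[:,1],1);print(nm,"edge slope",k)
# lock slot
hsv=cv2.cvtColor(d["color"],cv2.COLOR_RGB2HSV)
v=hsv[...,2];print("knob vals");print(v[178:196,138:156])
big=cv2.resize(d["color"],None,fx=4,fy=4,interpolation=cv2.INTER_CUBIC)
# key
s=(abs(P[...,0]-656)<45)&(abs(P[...,1]-19)<40)&(Z>55)
vv,uu=np.where(s);print("key n",s.sum(),np.sort(Z[s]).round(0))
qq=plane(d,np.c_[uu,vv],80)[:,:2];print("key",qq.mean(0),cv2.minAreaRect(qq.astype(np.float32)),np.c_[uu,vv].min(0),np.c_[uu,vv].max(0))
E
```

```text
-100 x ext [-24.9 -23.4  24.2  25.2] 161
-80 x ext [-24.8 -23.4  24.3  25.2] 159
-60 x ext [-24.7 -23.4  24.1  25. ] 160
-45 x ext [-24.7 -23.4  24.1  25.1] 161
roof 30 x ext [-22.5 -21.9  20.9  22. ] 190 70.71734259698673
cons 30 x ext [ 70.6  72.7 175.6 178.3]
roof 80 x ext [-22.5 -21.3  20.7  21.8] 186 70.83910018382619
cons 80 x ext [ 70.3  71.3 176.7 178.5]
roof 150 x ext [-24.7 -22.1  21.4  23.9] 192 70.87855717718304
cons 150 x ext [ 70.6  72.7 176.6 179.6]
roof 200 x ext [-22.9 -21.5  21.1  21.9] 181 70.5811133808237
cons 200 x ext [ 70.8  72.8 177.4 180. ]
roof 250 x ext [-20.8 -19.8  21.   21.7] 172 70.4267635729529
cons 250 x ext [ 70.9  72.9 177.4 180.4]
cradle front y [-352.4 -344.5]
roof y [ 1.6  3.  11. ]
cons y (20) [-112.1  -82.8   23.3]
far edge slope [1.13817073e-02 1.76828847e+02]
near edge slope [2.40251943e-03 7.07946778e+01]
knob vals
[[132 131 131 131 132 130 129 130 127 126 127 127 119 107  93  74  73  83]
 [130 131 131 130 130 126 126 127 128 130 129 130 129 127 117 102  72  62]
 [131 131 131 130 127 127 129 128 128 129 129 129 129 130 130 129 103  76]
 [131
[... 1079 characters left out ...]
128 127 128 128 129 129 129 117 104  61]]
key n 122 [55. 56. 56. 58. 59. 60. 63. 63. 63. 63. 64. 64. 64. 65. 66. 68. 68. 68.
 69. 70. 70. 71. 72. 74. 75. 75. 76. 76. 76. 77. 77. 77. 77. 77. 77. 78.
 78. 78. 78. 78. 78. 78. 78. 78. 78. 78. 78. 79. 79. 79. 79. 79. 79. 79.
 79. 79. 79. 79. 79. 79. 79. 79. 79. 79. 79. 79. 80. 80. 80. 80. 80. 80.
 80. 80. 80. 80. 80. 80. 80. 80. 80. 80. 80. 80. 80. 80. 80. 80. 80. 80.
 80. 80. 80. 80. 80. 81. 81. 81. 81. 81. 81. 81. 81. 81. 81. 81. 81. 81.
 81. 81. 81. 81. 82. 82. 82. 82. 82. 82. 82. 82. 82. 83.]
key [657.24804015  19.02590212] ((657.3106689453125, 19.45743751525879), (38.24308395385742, 15.445343017578125), 83.08922576904297) [218 176] [235 184]
```

```bash
cat > calc.py <<'E'
import sys,numpy as np
from rig import manip, optics, workorder, sensors
from scipy.spatial.transform import Rotation as R
def need(x,y,z,hd,frm=None):
    """shift+turn in tool axes to bring TCP to x,y,z with tool-y heading hd (deg, mod 180)"""
    s=sensors.state();r=R.from_rotvec(s["eef_rot"]);p=np.array(s["ee_pos"])
    d=r.inv().apply(np.array([x,y,z])-p)
    ty=r.apply([0,1,0]);h=np.degrees(np.arctan2(ty[1],ty[0]))
    t=-((hd-h+90)%180-90)
    print("d",d.round(1),"turn",np.radians(t).round(3),"| alt",np.radians(t-np.sign(t)*180).round(3),"h",h.round(1),"q1,q6",s["qpos"][[0,5]].round(2),"TCP",p.round(1))
if __name__=="__main__": need(*map(float,sys.argv[1:5]))
E
python3 calc.py 440 -53.2 150 -20
```

```text
d [-424.3 -446.5   81.2] turn 1.506 | alt -1.636 h 66.3 q1,q6 [ 1.02 -0.13] TCP [231.1 526.3 230.8]
```

```bash
python3 steer.py '85 -424 -446 30 1.506;85 -424 -446 30 1.506;85 -424 -446 30 1.506;85 -424 -446 30 1.506;85 -424 -446 30 1.506;85 -424 -446 30 1.506;85 -424 -446 30 1.506;85 -424 -446 30 1.506'; python3 calc.py 440 -53.2 150 -20
```

```text
time: 1.1
ee_pos: [400.9, 54.7, 206.9]
eef_rot: [2.573, 1.802, 0.001]
force: [2.0, 0.6, -0.2]
gripper_width: 84.7
grasp_force: 0.0
d [-88.   73.6  57. ] turn -0.0 | alt 3.141 h -20.0 q1,q6 [-0.06  0.29] TCP [400.9  54.7 206.9]
```

```bash
python3 steer.py '85 -88 73.6 50 0;85 -88 73.6 57 0;85 -88 73.6 57 0;85 -88 73.6 57 0'; python3 calc.py 440 -53.2 60 -20; python3 - <<'E'
from h import *
d=shot("top");P=cloud(d);Z=P[...,2]
cv2.imwrite("pics/t1.png",cv2.resize(d["color"][200:384,150:410,::-1],(780,552),interpolation=cv2.INTER_CUBIC))
E
```

```text
time: 1.6
ee_pos: [440.2, -50.8, 149.9]
eef_rot: [-2.568, -1.808, 0.001]
force: [0.5, 0.7, 1.0]
gripper_width: 84.9
grasp_force: 0.0
d [-2.3  0.6 89.9] turn 0.005 | alt -3.136 h -19.7 q1,q6 [-0.29  0.05] TCP [440.2 -50.8 149.9]
```

View pics/t1.png

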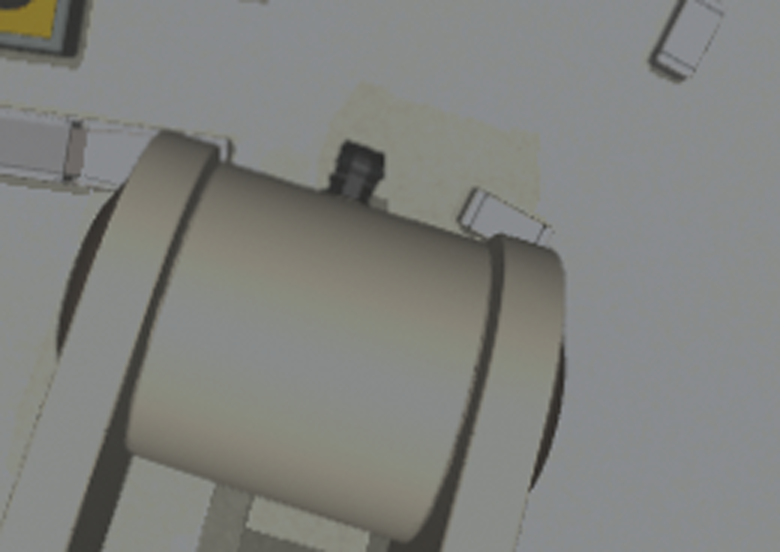

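The arm hides the near cartridge in this view, and one finger shows at (357,170). I'll go down on the measured position.

```bash
python3 steer.py '85 -2.3 0.6 60 0;85 -2.3 0.6 110 0;85 -2.3 0.6 142 0;85 -2.3 0.6 142 0;30 -2.3 0.6 142 0;20 -2.3 0.6 142 0;20 -2.3 0.6 142 0;20 -2.3 0.6 142 0'; python3 steer.py '20 0 0 0 0;20 0 0 0 0;20 0 0 0 0;20 0 0 0 0'
```

```text
time: 2.65
ee_pos: [440.8, -53.4, 9.1]
eef_rot: [2.567, 1.809, 0.001]
force: [-3.2, 2.4, 14.9]
gripper_width: 28.8
grasp_force: 59.9
time: 3.15
ee_pos: [440.8, -53.4, 9.1]
eef_rot: [2.567, 1.809, 0.001]
force: [-3.4, 1.8, 13.7]
gripper_width: 28.8
grasp_force: 60.0
```

```bash
python3 steer.py '20 0 0 -50 0;20 0 0 -82 0;20 0 0 -82 0'; python3 calc.py 497.5 67.6 90 -7.2
```

```text
time: 3.52
ee_pos: [441.4, -53.7, 92.5]
eef_rot: [2.565, 1.807, 0.004]
force: [0.2, -0.4, -0.8]
gripper_width: 28.8
grasp_force: 60.1
d [133.1  12.    2.6] turn -0.217 | alt 2.924 h -19.7 q1,q6 [-0.29  0.05] TCP [441.4 -53.7  92.5]
```

```bash
python3 steer.py '20 60 5.4 0 -0.1;20 110 10 0 -0.217;20 133.1 12 0 -0.217;20 133.1 12 0 -0.217;20 133.1 12 0 -0.217'; python3 calc.py 497.5 67.6 50 -7.2;  python3 - <<'E'
from h import *
d=shot("scene")
c=proj(d,[497,67,40])[0].astype(int);print(c)
cv2.imwrite("pics/s1.png",cv2.resize(d["color"][c[1]-60:c[1]+60,c[0]-80:c[0]+80,::-1],(800,600),interpolation=cv2.INTER_CUBIC))
E
```

```text
time: 4.15
ee_pos: [495.8, 67.6, 89.3]
eef_rot: [-2.356, -2.077, 0.002]
force: [-0.1, 0.5, -1.4]
gripper_width: 28.8
grasp_force: 60.1
d [ 0.2  1.8 39.3] turn -0.0 | alt 3.141 h -7.2 q1,q6 [-0.02  0.11] TCP [495.8  67.6  89.3]
[333 208]
```

View pics/s1.png

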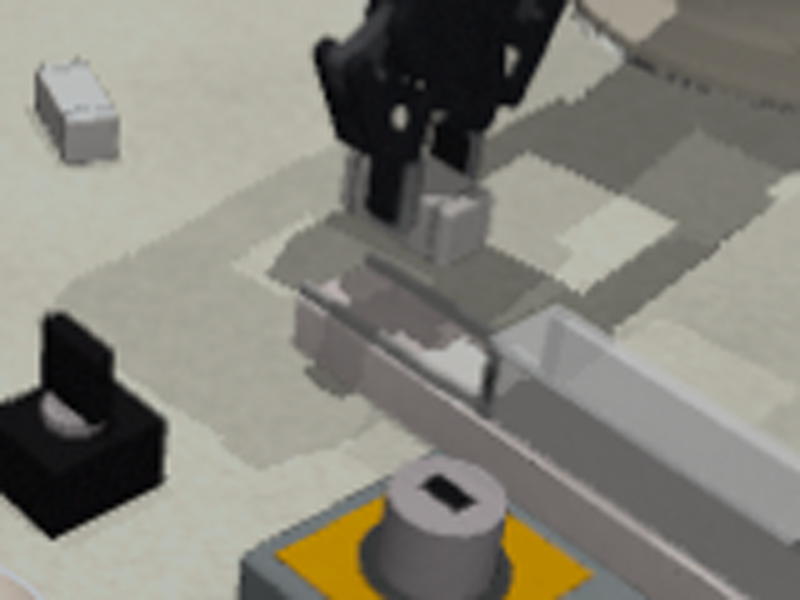

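The cartridge sits square in the fingers at (460,225), above the cradle rails at (400,300). Next I lower it and release.

```bash
python3 steer.py '20 0.2 1.8 25 0;20 0.2 1.8 40 0;20 0.2 1.8 50 0;20 0.2 1.8 50 0;20 0.2 1.8 50 0'; python3 calc.py 497.5 67.6 50 -7.2
```

```text
time: 4.82
ee_pos: [498.2, 67.8, 40.2]
eef_rot: [2.357, 2.077, 0.0]
force: [-0.3, -1.0, -1.2]
gripper_width: 28.7
grasp_force: 61.0
d [-0.3 -0.7 -9.8] turn -0.001 | alt 3.141 h -7.2 q1,q6 [-0.02  0.11] TCP [498.2  67.8  40.2]
```

```bash
python3 steer.py '50 0 -0.7 0 0;50 0 -0.7 0 0;50 0 -0.7 -30 0;30 0 -0.7 -45 0;0 -40 -0.7 -45 0;0 -65 -0.7 -45 0;0 -65 -0.7 -20 0;0 -65 -0.7 -4 0'; python3 calc.py 491.4 19 43 -7.2;python3 - <<'E'
from h import *
d=shot("scene")
c=proj(d,[497,67,40])[0].astype(int)
cv2.imwrite("pics/s2.png",cv2.resize(d["color"][c[1]-60:c[1]+60,c[0]-80:c[0]+80,::-1],(800,600),interpolation=cv2.INTER_CUBIC))
E
```

```text
time: 5.82
ee_pos: [488.9, 3.4, 43.0]
eef_rot: [-2.357, -2.076, 0.001]
force: [-0.3, -0.6, 0.5]
gripper_width: 0.0
grasp_force: 0.0
d [15.8  0.5 -0. ] turn -0.001 | alt 3.141 h -7.2 q1,q6 [-0.15 -0.02] TCP [488.9   3.4  43. ]
```

View pics/s2.png

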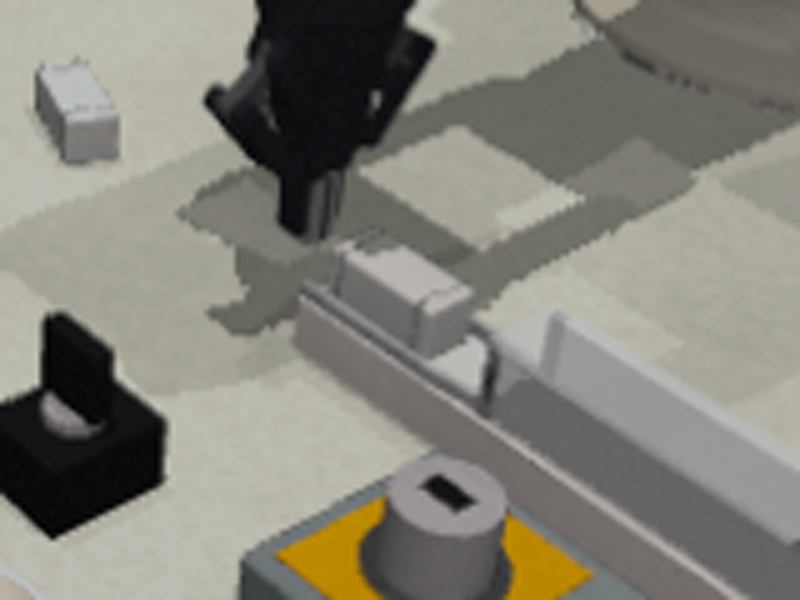

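The cartridge lies in the cradle at (405,295) and the shut fingers are behind it at (310,210). Pushing comes next.

```bash
python3 steer.py '0 20 0.5 0 0;0 38 0.5 0 0;0 53 0.5 0 0;0 68 0.5 0 0;0 82 0.5 0 0;0 96 0.5 0 0;0 107 0.5 0 0;0 116 0.5 0 0'; python3 steer.py '0 1 0 0 0;0 1 0 0 0';python3 - <<'E'
from h import *
d=shot("scene")
c=proj(d,[505,133,40])[0].astype(int)
cv2.imwrite("pics/s3.png",cv2.resize(d["color"][c[1]-60:c[1]+60,c[0]-80:c[0]+80,::-1],(800,600),interpolation=cv2.INTER_CUBIC))
E
```

```text
time: 6.88
ee_pos: [504.3, 119.2, 43.9]
eef_rot: [-2.357, -2.077, 0.0]
force: [-0.4, -1.5, 1.3]
gripper_width: -0.1
grasp_force: 0.9
time: 7.12
ee_pos: [504.5, 119.5, 43.9]
eef_rot: [2.357, 2.077, -0.0]
force: [-0.0, -0.7, 1.4]
gripper_width: -0.5
grasp_force: 0.0
```

View pics/s3.png

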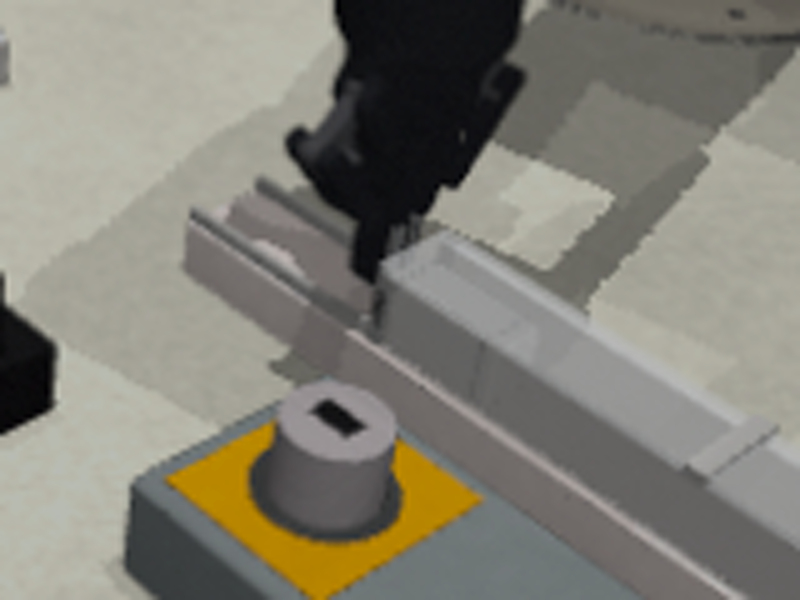

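The first cartridge is in the tube, with its rear at the mouth at about (380,270). Now I back off, raise the arm and measure the other two again.

```bash
cat > carts.py <<'E'
from h import *
def carts(y_max=10):
    d=shot("top");P=cloud(d);Z=P[...,2]
    m=((Z>22)&(Z<38)&(P[...,1]<y_max)).astype(np.uint8)
    n,l,st,c=cv2.connectedComponentsWithStats(m)
    for i in range(1,n):
        if st[i,4]<200: continue
        v,u=np.where(l==i);q=plane(d,np.c_[u,v],30)[:,:2]
        (cx,cy),(w,h),a=cv2.minAreaRect(q.astype(np.float32))
        if w<h: a+=90
        print("cart px",c[i].round(),"xy",round(cx,1),round(cy,1),"size",round(w,1),round(h,1),"long",round(a,1),"tool-y heading",round(a-90,1))
if __name__=="__main__": carts()
E
python3 steer.py '0 -25 0 0 0;0 -25 0 -30 0;40 -25 0 -80 0;85 -25 0 -80 0'; python3 carts.py; python3 calc.py 454.6 -181.5 110 -28.6
```

```text
time: 7.68
ee_pos: [503.0, 94.5, 127.5]
eef_rot: [2.355, 2.074, 0.007]
force: [0.2, 1.1, -0.6]
gripper_width: 35.7
grasp_force: 0.0
cart px [379. 211.] xy 598.3 -322.5 size 32.3 66.5 long 151.6 tool-y heading 61.6
cart px [318. 275.] xy 454.3 -182.0 size 65.3 30.0 long 61.4 tool-y heading -28.6
d [-279.8  -12.3   15.2] turn 0.373 | alt -2.769 h -7.2 q1,q6 [0.04 0.16] TCP [502.1  94.5 125.4]
```

```bash
python3 steer.py '85 -60 -3 0 0.18;85 -120 -5 0 0.373;85 -180 -8 0 0.373;85 -240 -10 0 0.373;85 -280 -12 10 0.373;85 -280 -12 15 0.373;85 -280 -12 15 0.373;85 -280 -12 15 0.373'; python3 calc.py 454.3 -182 7.5 -28.6
```

```text
time: 8.72
ee_pos: [454.4, -180.6, 108.9]
eef_rot: [-2.7, -1.606, 0.0]
force: [0.2, -0.3, 0.5]
gripper_width: 84.9
grasp_force: 0.0
d [ -1.3   0.6 101.4] turn 0.001 | alt -3.14 h -28.5 q1,q6 [-0.54 -0.04] TCP [ 454.4 -180.6  108.9]
```

```bash
python3 calc.py 454.3 -182 7.5 -28.6
```

```text
d [ -1.3   0.6 101.4] turn 0.001 | alt -3.14 h -28.5 q1,q6 [-0.54 -0.04] TCP [ 454.4 -180.6  108.9]
```

Then I grip it and lift.

```bash
python3 steer.py '85 -1.3 0.6 55 0;85 -1.3 0.6 90 0;85 -1.3 0.6 101 0;20 -1.3 0.6 101 0;20 -1.3 0.6 101 0;20 -1.3 0.6 101 0;20 -1.3 0.6 101 0;20 -1.3 0.6 101 0'; python3 steer.py '20 0 0 0 0;20 0 0 -50 0;20 0 0 -80 0;20 0 0 -82 0;20 0 0 -82 0'; python3 calc.py 497.5 67.6 90 -7.2
```

```text
time: 9.72
ee_pos: [454.8, -183.3, 9.3]
eef_rot: [2.7, 1.603, 0.001]
force: [-1.6, 2.0, 10.0]
gripper_width: 28.7
grasp_force: 60.0
time: 10.35
ee_pos: [453.9, -182.8, 89.7]
eef_rot: [2.701, 1.604, -0.0]
force: [0.3, 0.2, -1.9]
gripper_width: 28.3
grasp_force: 60.0
d [240.8 -81.6  -0.3] turn -0.373 | alt 2.768 h -28.6 q1,q6 [-0.54 -0.04] TCP [ 453.9 -182.8   89.7]
```

```bash
python3 steer.py '20 58 -20 0 -0.18;20 116 -40 0 -0.373;20 174 -60 0 -0.373;20 230 -78 0 -0.373;20 240.8 -81.6 0 -0.373;20 240.8 -81.6 0 -0.373;20 240.8 -81.6 0 -0.373;20 240.8 -81.6 0 -0.373'; python3 calc.py 497.5 67.6 39.5 -7.2
```

```text
time: 11.35
ee_pos: [497.6, 66.4, 89.8]
eef_rot: [-2.359, -2.075, 0.001]
force: [0.1, -0.5, -0.9]
gripper_width: 28.6
grasp_force: 59.9
d [ 1.2 -0.3 50.3] turn -0.002 | alt 3.14 h -7.3 q1,q6 [-0.02  0.11] TCP [497.6  66.4  89.8]
```

```bash
python3 steer.py '20 0 -0.3 25 0;20 0 -0.3 40 0;20 0 -0.3 50 0;20 0 -0.3 50 0;20 0 -0.3 50 0;50 0 -0.3 50 0;50 0 -0.3 50 0'; python3 steer.py '50 0 0 -30 0;30 0 0 -45 0;0 -40 0 -45 0;0 -65 0 -45 0;0 -65 0 -20 0;0 -65 0 -4 0;0 -65 0 -4 0'; python3 calc.py 504.5 119.5 43 -7.2;python3 - <<'E'
from h import *
d=shot("scene")
c=proj(d,[497,90,40])[0].astype(int)
cv2.imwrite("pics/s4.png",cv2.resize(d["color"][c[1]-60:c[1]+60,c[0]-80:c[0]+80,::-1],(800,600),interpolation=cv2.INTER_CUBIC))
E
```

```text
time: 12.22
ee_pos: [497.5, 67.6, 40.2]
eef_rot: [2.357, 2.077, 0.0]
force: [-0.2, -0.6, 0.9]
gripper_width: 49.9
grasp_force: 0.0
time: 13.1
ee_pos: [488.6, 3.4, 42.9]
eef_rot: [-2.355, -2.076, 0.002]
force: [0.3, -0.2, -0.4]
gripper_width: -0.0
grasp_force: 0.0
d [ 1.172e+02  1.200e+00 -1.000e-01] turn -0.0 | alt 3.142 h -7.2 q1,q6 [-0.15 -0.03] TCP [488.6   3.4  42.9]
```

View pics/s4.png

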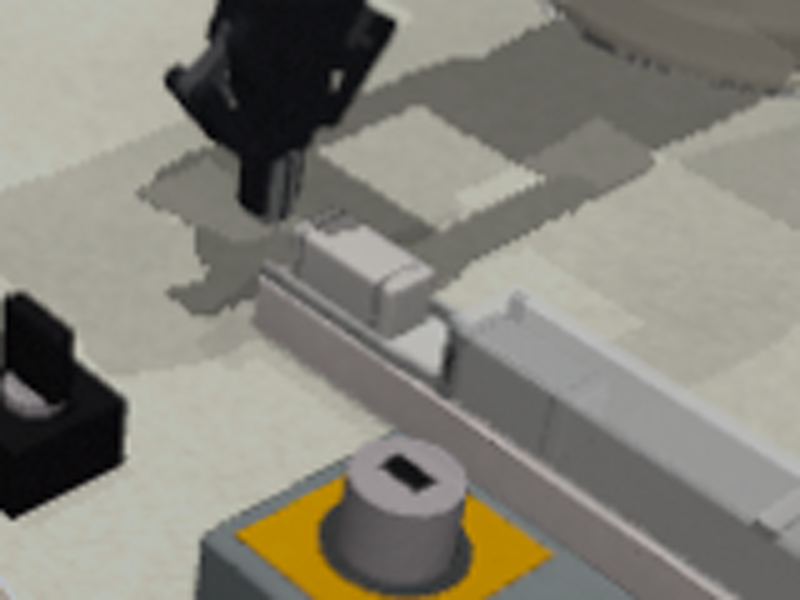

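The second cartridge lies in the cradle at (365,270), with the first inside the tube behind the mouth at (450,340). I push it in.

```bash
python3 steer.py '0 20 0.5 0 0;0 38 0.8 0 0;0 53 1 0 0;0 68 1.2 0 0;0 82 1.2 0 0;0 96 1.2 0 0;0 107 1.2 0 0;0 117 1.2 0 0'; python3 steer.py '0 1 0 0 0;0 1 0 0 0'; python3 steer.py '0 -25 0 0 0;0 -25 0 -30 0;40 -25 0 -80 0;85 -25 0 -80 0;85 -25 0 -80 0'; python3 carts.py; python3 calc.py 598.3 -322.5 110 61.6
```

```text
time: 14.15
ee_pos: [505.2, 119.7, 43.9]
eef_rot: [-2.357, -2.077, 0.0]
force: [-0.6, -3.1, 3.1]
gripper_width: -0.3
grasp_force: 1.3
time: 14.4
ee_pos: [505.1, 120.0, 43.8]
eef_rot: [-2.357, -2.077, 0.0]
force: [0.5, -1.0, -0.4]
gripper_width: -0.1
grasp_force: 0.0
time: 15.02
ee_pos: [501.9, 95.0, 123.6]
eef_rot: [-2.357, -2.077, 0.0]
force: [0.1, -0.5, -0.3]
gripper_width: 54.5
grasp_force: 0.0
cart px [379. 211.] xy 598.4 -322.5 size 32.2 66.3 long 151.6 tool-y heading 61.6
d [-402.   148.5   13. ] turn -1.201 | alt 1.94 h -7.2 q1,q6 [0.04 0.16] TCP [501.7  95.  123.1]
```

```bash
python3 steer.py '85 -57 21 0 -0.18;85 -115 42 0 -0.36;85 -172 63 0 -0.54;85 -230 84 0 -0.72;85 -287 105 0 -0.9;85 -345 127 5 -1.08;85 -402 148.5 13 -1.2;85 -402 148.5 13 -1.201'; python3 steer.py '85 0 0 0 0;85 0 0 0 0';python3 calc.py 598.4 -322.5 7.5 61.6
```

```text
time: 16.08
ee_pos: [598.2, -325.3, 108.3]
eef_rot: [-0.769, -3.043, -0.001]
force: [0.8, 0.3, -0.4]
gripper_width: 84.8
grasp_force: 0.0
time: 16.32
ee_pos: [598.6, -321.3, 110.2]
eef_rot: [-0.77, -3.044, -0.001]
force: [0.4, 0.3, -0.1]
gripper_width: 84.8
grasp_force: 0.0
d [ -0.6  -1.1 102.7] turn -0.0 | alt 3.142 h 61.6 q1,q6 [-0.61 -1.68] TCP [ 598.6 -321.3  110.2]
```

```bash
python3 steer.py '85 -0.6 -1.1 55 0;85 -0.6 -1.1 90 0;85 -0.6 -1.1 102 0;20 -0.6 -1.1 102 0;20 -0.6 -1.1 102 0;20 -0.6 -1.1 102 0;20 -0.6 -1.1 102 0;20 -0.6 -1.1 102 0'; python3 steer.py '20 0 0 0 0;20 0 0 -50 0;20 0 0 -80 0;20 0 0 -82 0;20 0 0 -82 0'; python3 calc.py 497.5 67.6 90 -7.2
```

```text
time: 17.32
ee_pos: [599.6, -323.9, 10.7]
eef_rot: [0.77, 3.043, -0.001]
force: [-0.6, 1.1, 8.5]
gripper_width: 28.7
grasp_force: 60.4
time: 17.95
ee_pos: [598.7, -323.4, 90.6]
eef_rot: [-0.771, -3.045, 0.0]
force: [-0.1, 0.3, -1.4]
gripper_width: 28.9
grasp_force: 59.6
d [275.  295.8   0.7] turn 1.201 | alt -1.941 h 61.6 q1,q6 [-0.61 -1.68] TCP [ 598.7 -323.4   90.6]
```

```bash
python3 steer.py '20 39 42 0 0.18;20 78 84 0 0.36;20 118 127 0 0.54;20 157 169 0 0.72;20 196 211 0 0.9;20 236 253 0 1.08;20 275 295.8 0 1.2;20 275 295.8 0 1.201'; python3 steer.py '20 0 0 0 0;20 0 0 0 0'; python3 calc.py 497.5 67.6 40.5 -7.2
```

```text
time: 18.95
ee_pos: [496.0, 70.8, 90.0]
eef_rot: [-2.354, -2.077, 0.002]
force: [0.0, 0.7, -0.2]
gripper_width: 28.7
grasp_force: 59.7
time: 19.2
ee_pos: [497.9, 66.4, 90.5]
eef_rot: [-2.357, -2.077, 0.001]
force: [-0.1, 0.3, 0.4]
gripper_width: 28.6
grasp_force: 59.7
d [ 1.1 -0.5 50. ] turn -0.001 | alt 3.141 h -7.2 q1,q6 [-0.02  0.11] TCP [497.9  66.4  90.5]
```

```bash
python3 steer.py '20 0 -0.5 25 0;20 0 -0.5 40 0;20 0 -0.5 49 0;20 0 -0.5 49 0;20 0 -0.5 49 0;50 0 -0.5 49 0;50 0 -0.5 49 0'; python3 steer.py '50 0 0 -30 0;30 0 0 -45 0;0 -40 0 -45 0;0 -65 0 -45 0;0 -65 0 -20 0;0 -65 0 -4 0;0 -65 0 -4 0'; python3 calc.py 504.5 121 43.5 -7.2;python3 - <<'E'
from h import *
d=shot("scene")
c=proj(d,[497,90,40])[0].astype(int)
cv2.imwrite("pics/s5.png",cv2.resize(d["color"][c[1]-60:c[1]+60,c[0]-80:c[0]+80,::-1],(800,600),interpolation=cv2.INTER_CUBIC))
E
```

```text
time: 20.08
ee_pos: [497.4, 67.6, 42.2]
eef_rot: [2.357, 2.077, 0.0]
force: [-0.3, 0.6, 0.5]
gripper_width: 50.0
grasp_force: 0.0
time: 20.95
ee_pos: [488.4, 3.4, 44.9]
eef_rot: [-2.355, -2.076, 0.002]
force: [0.1, -0.2, -0.7]
gripper_width: 0.1
grasp_force: 0.0
d [118.7   1.2   1.4] turn -0.0 | alt 3.142 h -7.2 q1,q6 [-0.15 -0.03] TCP [488.4   3.4  44.9]
```

View pics/s5.png

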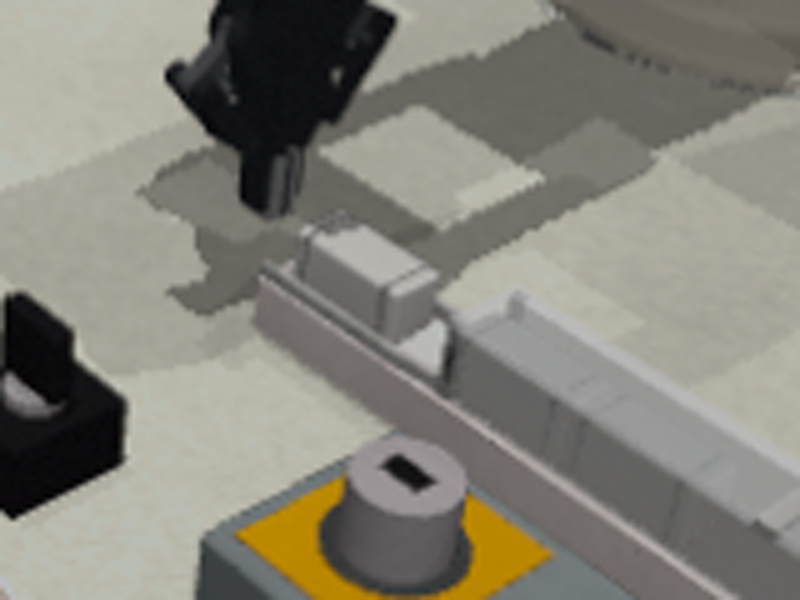

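The third cartridge lies in the cradle at (370,275), with the first two visible in the tube. I push it flush.

```bash
python3 steer.py '0 20 0.5 1 0;0 38 0.8 1 0;0 53 1 1 0;0 68 1.2 1 0;0 82 1.2 1 0;0 96 1.2 1 0;0 109 1.2 1 0;0 119.5 1.2 1 0'; python3 steer.py '0 1 0 0 0;0 1 0 0 0;0 1 0 0 0'; python3 steer.py '0 -25 0 0 0;0 -25 0 -30 0;0 -70 0 -80 0;0 -120 0 -80 0;0 -120 0 -80 0'; python3 - <<'E'
from h import *
d=shot("scene")
c=proj(d,[505,133,40])[0].astype(int)
for nm,p in(("mouth roof",[505.8,133.1,70]),("mouth floor",[505.8,133.1,30])): print(nm,(proj(d,p)[0]-c+[60,45])*800/120)
cv2.imwrite("pics/s6.png",cv2.resize(d["color"][c[1]-45:c[1]+45,c[0]-60:c[0]+60,::-1],(800,600),interpolation=cv2.INTER_CUBIC))
d=shot("top");P=cloud(d);c=proj(d,[505,133,40])[0].astype(int)
cv2.imwrite("pics/t6.png",cv2.resize(d["color"][c[1]-30:c[1]+30,c[0]-50:c[0]+30,::-1],(800,600),interpolation=cv2.INTER_CUBIC))
E
python3 carts.py
```

```text
time: 22.0
ee_pos: [505.4, 122.3, 44.9]
eef_rot: [2.357, 2.077, -0.0]
force: [-0.3, -3.3, 3.5]
gripper_width: -0.0
grasp_force: 2.0
time: 22.38
ee_pos: [505.4, 122.4, 44.9]
eef_rot: [2.357, 2.077, -0.001]
force: [-0.4, -6.4, 2.1]
gripper_width: 0.3
grasp_force: 3.4
time: 23.0
ee_pos: [490.4, 1.2, 125.5]
eef_rot: [2.36, 2.073, 0.001]
force: [0.1, 0.7, 0.6]
gripper_width: 0.2
grasp_force: 0.0
mouth roof [413.9829918  226.50330328]
mouth floor [395.13758057 325.53878062]
```

View pics/s6.png

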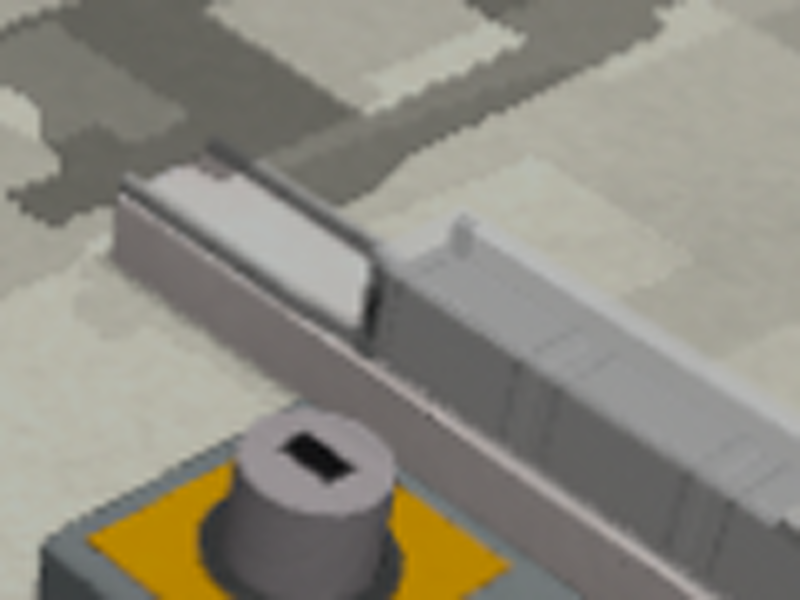

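View pics/t6.png

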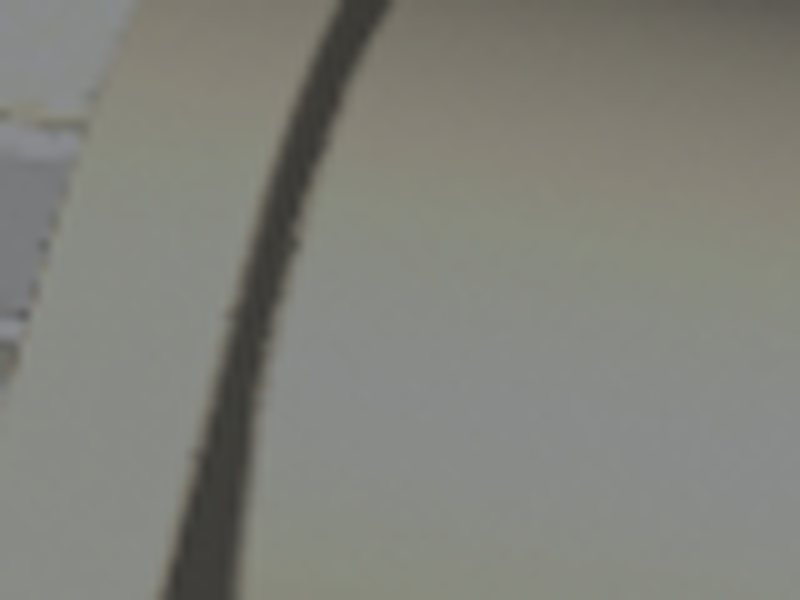

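In the scene view the cradle is empty up to the mouth at (375,300), and the cartridges show inside the tube, the last one flush. The top view is mostly arm. Next I measure the keyway and the key in both views.

```bash
cat > lock.py <<'E'
from h import *
def slot(d,guess,z,thr):
    c=proj(d,[*guess,z])[0];g=cv2.cvtColor(d["color"],cv2.COLOR_RGB2GRAY)
    x0,y0=(c-14).astype(int);S=8
    roi=cv2.resize(g[y0:y0+29,x0:x0+29],None,fx=S,fy=S,interpolation=cv2.INTER_CUBIC)
    m=(roi<thr).astype(np.uint8);n,l,st,ce=cv2.connectedComponentsWithStats(m)
    cc=(c-[x0,y0]+.5)*S;i=min((i for i in range(1,n) if st[i,4]>300),key=lambda i:np.hypot(*(ce[i]-cc)))
    ct=max(cv2.findContours((l==i).astype(np.uint8),0,1)[0],key=cv2.contourArea).reshape(-1,2)
    v,u=np.where(l==i)
    q=plane(d,np.c_[u,v]/S+[x0,y0]-.5+.5/S,z)[:,:2]
    r=cv2.minAreaRect(plane(d,ct/S+[x0,y0]-.5+.5/S,z)[:,:2].astype(np.float32))
    w,V=np.linalg.eigh(np.cov(q.T));a=np.degrees(np.arctan2(V[1,1],V[0,1]))%180
    print("slot centroid",q.mean(0).round(1),"pca heading",a.round(1),"sizes",np.sqrt(12*w).round(1),"rect",np.round(r[0],1),np.round(r[1],1),round(r[2],1))
if __name__=="__main__":
    t=dict(np.load("pics/top0.npz"));s=shot("scene")
    for thr in(75,90): slot(t,(637,188.4),86,thr)
    for thr in(80,100): slot(s,(637,188.4),86,thr)
    # knob disk via scene/top depth
    for nm,d in(("top",t),("scene",s)):
        P=cloud(d);Z=P[...,2];k=(abs(P[...,0]-637)<40)&(abs(P[...,1]-188)<40)&(Z>81)&(Z<92)
        v,u=np.where(k);q=plane(d,np.c_[u,v],86)[:,:2];print(nm,"knob",np.round(cv2.minEnclosingCircle(q.astype(np.float32)),1) if 0 else cv2.minEnclosingCircle(q.astype(np.float32)),"fitE",cv2.fitEllipse(cv2.convexHull(q.astype(np.float32)))[:2])
        k=(abs(P[...,0]-657)<40)&(abs(P[...,1]-19)<40)&(Z>77)&(Z<84)
        v,u=np.where(k);q=plane(d,np.c_[u,v],80)[:,:2].astype(np.float32);print(nm,"keytop",k.sum(),q.mean(0),cv2.minAreaRect(q))
        k=(abs(P[...,0]-657)<50)&(abs(P[...,1]-19)<50)&(Z>31)&(Z<40)
        v,u=np.where(k);q=plane(d,np.c_[u,v],36)[:,:2].astype(np.float32);print(nm,"stand",cv2.minAreaRect(q))
E
python3 lock.py; python3 calc.py 657 19.2 120 -7
```

```text
slot centroid [638.2 189. ] pca heading 84.0 sizes [ 9.4 18.6] rect [638.1 189. ] [19.5  9.9] 83.4
slot centroid [638.2 189.2] pca heading 83.3 sizes [10.6 19.8] rect [638.1 189. ] [20.7 11.4] 82.4
slot centroid [636.8 186.6] pca heading 81.2 sizes [10.5 18.6] rect [636.9 186.6] [19.4 11.3] 83.9
slot centroid [636.8 186.7] pca heading 81.0 sizes [11.6 19.6] rect [636.9 186.5] [20.3 12.4] 80.9
top knob ((637.2011108398438, 188.4871826171875), 23.259075164794922) fitE ((636.8431396484375, 188.95233154296875), (43.85462951660156, 46.00751495361328))
top keytop 89 [658.9262    19.439123] ((658.8419189453125, 19.7252254486084), (37.3469352722168, 11.922622680664062), 83.02865600585938)
top stand ((659.4866943359375, 19.826488494873047), (50.630218505859375, 60.729400634765625), 82.44776916503906)
scene knob ((640.8770751953125, 187.73587036132812), 24.22224235534668) fitE ((640.3858032226562, 188.62623596191406), (44.153076171875, 48.77275085449219))
scene keytop 63 [661.37756   20.549261] ((661.7123413085938, 20.48980712890625), (37.1432991027832, 12.509001731872559), 76.54424285888672)
scene stand ((661.4041137695312, 20.97907257080078), (56.32882308959961, 63.605186462402344), 82.75396728515625)
d [ 35.6 163.5   4.5] turn -0.003 | alt 3.138 h -7.2 q1,q6 [-0.15 -0.02] TCP [490.3   4.3 124.6]
```

```bash
python3 calc.py 659 19.7 120 -7; python3 steer.py '45 20 60 0 0;45 36 120 0 0;45 36 165 4 0;45 36 165.3 4 0;45 36 165.3 4 0;45 36 165.3 4 0'; python3 calc.py 659 19.7 48 -7
```

```text
d [ 36.4 165.5   4.5] turn -0.003 | alt 3.138 h -7.2 q1,q6 [-0.15 -0.02] TCP [490.3   4.3 124.6]
time: 23.95
ee_pos: [658.2, 19.0, 121.3]
eef_rot: [2.356, 2.078, 0.0]
force: [0.1, -0.0, -0.1]
gripper_width: 44.7
grasp_force: 0.0
d [ 0.8  0.7 73.3] turn -0.003 | alt 3.138 h -7.2 q1,q6 [-0.09  0.04] TCP [658.2  19.  121.3]
```

```bash
python3 steer.py '45 0.8 0.7 40 0;45 0.8 0.7 65 0;45 0.8 0.7 73 0;45 0.8 0.7 73 0;5 0.8 0.7 73 0;5 0.8 0.7 73 0;5 0.8 0.7 73 0;5 0.8 0.7 73 0'; python3 steer.py '5 0 0 0 0;5 0 0 0 0'; python3 calc.py 659 19.7 110 -7
```

```text
time: 24.95
ee_pos: [660.1, 19.0, 49.2]
eef_rot: [2.356, 2.076, 0.002]
force: [-1.6, 0.3, 7.0]
gripper_width: 11.0
grasp_force: 59.2
time: 25.2
ee_pos: [660.1, 19.0, 49.2]
eef_rot: [2.356, 2.076, 0.002]
force: [-1.1, 0.9, 7.1]
gripper_width: 11.2
grasp_force: 59.2
d [  0.5  -1.1 -60.8] turn -0.004 | alt 3.138 h -7.2 q1,q6 [-0.09  0.04] TCP [660.1  19.   49.2]
```

```bash
python3 steer.py '5 0 0 -50 0;5 0 0 -100 0;5 0 0 -100 0;5 0 0 -100 0'; python3 calc.py 639 188.4 149 -7.2
```

```text
time: 25.7
ee_pos: [659.5, 19.1, 147.7]
eef_rot: [-2.357, -2.077, 0.0]
force: [-0.2, -0.2, -0.7]
gripper_width: 10.9
grasp_force: 60.6
d [165.4 -41.6  -1.3] turn -0.0 | alt 3.141 h -7.2 q1,q6 [-0.09  0.04] TCP [659.5  19.1 147.7]
```

```bash
python3 steer.py '5 60 -15 0 0;5 115 -30 0 0;5 155 -40 0 0;5 165.5 -42 0 0;5 165.5 -42 0 0;5 165.5 -42 0 0;5 165.5 -42 0 0'; python3 calc.py 638.5 188.4 128 -7.2; python3 - <<'E'
from h import *
d=shot("scene");np.savez("pics/sk.npz",**d)
c=proj(d,[638,188,105])[0].astype(int)
a=cv2.resize(d["color"][c[1]-30:c[1]+30,c[0]-20:c[0]+20,::-1],(400,600),interpolation=cv2.INTER_CUBIC)
d=shot("top");np.savez("pics/tk.npz",**d)
c=proj(d,[638,188,100])[0].astype(int)
b=cv2.resize(d["color"][c[1]-30:c[1]+30,c[0]-20:c[0]+20,::-1],(400,600),interpolation=cv2.INTER_CUBIC)
cv2.imwrite("pics/k1.png",np.hstack([a,b]))
E
```

```text
time: 26.58
ee_pos: [639.0, 187.4, 147.8]
eef_rot: [2.358, 2.076, -0.0]
force: [-0.2, -0.3, -0.9]
gripper_width: 11.3
grasp_force: 60.6
d [ 0.9 -0.6 19.8] turn -0.002 | alt 3.14 h -7.3 q1,q6 [0.17 0.3 ] TCP [639.  187.4 147.8]
```

View pics/k1.png

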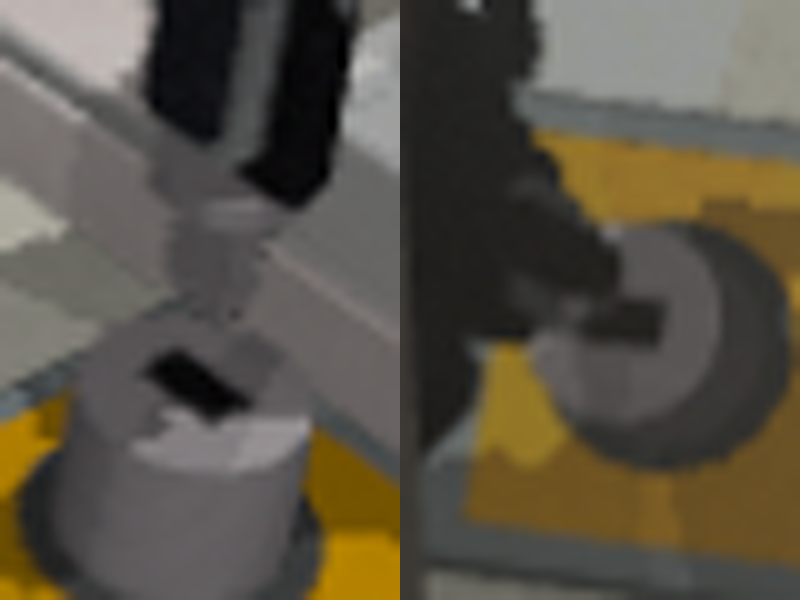

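The left half shows the key tip near (222,312), above the slot at (197,385). The right half shows the slot at (625,322), partly hidden. I'll compare these with the projected positions.

```bash
python3 - <<'E'
from h import *
d=dict(np.load("pics/sk.npz"))
c=proj(d,[638,188,105])[0].astype(int)
f=lambda p:((proj(d,p)[0]-c+[20,30]+.5)*10).round(0)
print("slot seen ->",plane(d,np.array([[197,385]])/10+c-[20,30]-.5,86))
for p in([638.5,188,106.5],[638.5,188,86],[638.5,188,134.5],[638.5,188,140.5]): print(p,f(p))
g=cv2.cvtColor(d["color"],cv2.COLOR_RGB2HSV)[c[1]-14:c[1]+6,c[0]-8:c[0]+8]
print(g[...,2])
E
```

```text
slot seen -> [[636.36991601 186.62824184  86.        ]]
[638.5, 188, 106.5] [212. 307.]
[638.5, 188, 86] [196. 394.]
[638.5, 188, 134.5] [234. 184.]
[638.5, 188, 140.5] [238. 157.]
[[107 110 101  81  74  76  76  77  76  77  80  62  35  16  11  11]
 [106 107  96  74  70  76  77  77  76  77  77  58  24  10   9  11]
 [106 106  94  73  69  75  77  77  76  77  75  75  63  33  10   7]
 [106 105 104  90  74  75  78  78  76  76  76  77  77  75  47  17]
 [106 105 105 104  93  78  78  81  87  99 104 110 112 111  91  70]
 [106 105 105 105 104  94  83  81  90  97  99  99  98  98  90  86]
 [104 105 106 105  96  80  76  77  86  94  98  98  97  96  90  84]
 [104 104 105 106 100  85  73  75  76  77  79  85  85  85  77  78]
 [103 104 105 105  91  75  74  74  76  76  75  80  82  82 103 112]
 [106 103 104 104  92  76  75  75  76  76  75  82  83  82  81 116]
 [ 97 102 104 103  90  75  75  76  76  75  73  82  82  93 103 104]
 [107 100 103 107  95  80  74  75  75  76  74  82  82  85 100 103]
 [109 108 100  99 102  86  80  80  76  76  75  79  80  83 100 103]
 [109 109 109 109 104  92  72  72  76  75  80  81  81  93 102 103]
 [107 107 107  93  70  68  69  78  76  73  82  82  89 101 104 103]
 [107  98  79  73  78  80  80  66  69  74  83  63  92 104 104 102]
 [ 92  86  86  85  87  88  87  86  85  77  82  94  99 102 103 104]
 [ 87  86  86  86  85  86  88  88  88  85  84  85  84  81  97 103]
 [ 87  87  86  85  85  74  78  87  89  89  86  78  74  74  77  90]
 [ 88  87  87  66  48  28  38  73  85  88  81  77  76  74  74  76]]
```

```bash
python3 steer.py '5 0.9 -0.6 10 0;5 0.9 -0.6 18 0;5 0.9 -0.6 22 0;5 0.9 -0.6 26 0;5 0.9 -0.6 30 0;5 0.9 -0.6 30 0'; python3 calc.py 638.5 188.4 99 -7.2
```

```text
time: 27.42
ee_pos: [638.1, 188.8, 117.5]
eef_rot: [2.357, 2.077, -0.002]
force: [-0.5, -5.2, -2.5]
gripper_width: 11.0
grasp_force: 60.4
d [-0.4  0.4 18.5] turn -0.0 | alt 3.141 h -7.2 q1,q6 [0.17 0.3 ] TCP [638.1 188.8 117.5]
```

```bash
python3 steer.py '5 -0.8 0 4 0;5 -0.8 0 8 0;5 -0.8 0 12 0;5 -0.8 0 15 0;5 -0.8 0 15 0'; python3 calc.py 638.5 188.4 99 -7.2
```

```text
time: 28.05
ee_pos: [638.0, 188.6, 102.4]
eef_rot: [-2.357, -2.077, 0.001]
force: [-0.7, -4.1, -3.3]
gripper_width: 11.3
grasp_force: 60.4
d [-0.1  0.5  3.4] turn -0.0 | alt 3.141 h -7.2 q1,q6 [0.17 0.3 ] TCP [638.  188.6 102.4]
```

```bash
python3 steer.py '5 -0.8 0 2 0;5 -0.8 0 4 0;5 -0.8 0 4.5 0;5 -0.8 0 4.5 0;5 -0.8 0 4.5 0'; python3 calc.py 638.5 188.4 99 -7.2
```

```text
time: 28.68
ee_pos: [638.2, 188.2, 99.1]
eef_rot: [2.357, 2.077, 0.001]
force: [-2.4, -0.8, 6.9]
gripper_width: 11.0
grasp_force: 61.9
d [0.2 0.3 0.1] turn -0.0 | alt 3.141 h -7.2 q1,q6 [0.17 0.3 ] TCP [638.2 188.2  99.1]
```

```bash
python3 steer.py '5 0 0 0 0.15;5 0 0 0 0.3;5 0 0 0 0.45;5 0 0 0 0.6;5 0 0 0 0.75;5 0 0 0 0.9;5 0 0 0 1.0;5 0 0 0 1.1'; python3 -c "
from rig import manip, optics, workorder, sensors;s=sensors.state();print(s['torque'],s['force'],s['qpos'])"; python3 steer.py '5 0 0 0 0.1;5 0 0 0 0.16;5 0 0 0 0.2;5 0 0 0 0.2'; python3 -c "
from rig import manip, optics, workorder, sensors;s=sensors.state();print(s['torque'],s['force'],s['qpos'])"
```

```text
time: 29.68
ee_pos: [638.0, 187.8, 99.2]
eef_rot: [3.096, 0.534, 0.0]
force: [-4.4, -3.5, 8.8]
gripper_width: 10.8
grasp_force: 62.1
[-0.74832838  0.97875896  0.05247245] [-4.4269644  -3.53472048  8.82795617] [ 1.70725596e-01  4.05751788e-01  1.38493605e+00 -3.07385372e-04
  1.35070617e+00  1.39997205e+00]
time: 30.18
ee_pos: [638.0, 187.8, 99.2]
eef_rot: [3.133, 0.226, 0.0]
force: [-5.8, -3.7, 7.7]
gripper_width: 11.2
grasp_force: 62.1
[-0.78000794  0.9642304  -0.01411605] [-5.82715483 -3.65737567  7.68615624] [ 1.70699246e-01  4.05762359e-01  1.38492907e+00 -3.55017835e-04
  1.35075149e+00  1.59746094e+00]
```

```bash
python3 steer.py '5 0 0 0 0.03;5 0 0 0 0.06;5 0 0 0 0.06'; python3 -c "
from rig import manip, optics, workorder, sensors;s=sensors.state();print(s['torque'],s['qpos'][5])"; python3 steer.py '5 0 0 0 0.03;5 0 0 0 0.06;5 0 0 0 0.06'; python3 -c "
from rig import manip, optics, workorder, sensors;s=sensors.state();print(s['torque'],s['qpos'][5])"
```

```text
time: 30.55
ee_pos: [638.0, 187.8, 99.1]
eef_rot: [3.138, 0.132, 0.0]
force: [-4.7, -4.3, 8.9]
gripper_width: 10.8
grasp_force: 62.1
[-0.74179782  0.96472629 -0.07799984] 1.6572763439883684
time: 30.92
ee_pos: [637.9, 187.8, 99.2]
eef_rot: [3.141, 0.038, 0.0]
force: [-5.1, -3.9, 9.2]
gripper_width: 11.1
grasp_force: 62.1
[-0.86950569  1.12955389  0.2157737 ] 1.7171040099693926
```

The torque has risen to 0.2 N m, so the switch is at its stop. I let go, retreat upward and check.

```bash
python3 steer.py '30 0 0 0 0;45 0 0 0 0;45 0 0 0 0;45 0 0 -20 0;45 0 0 -70 0;45 0 0 -130 0;45 0 0 -130 0;45 0 0 -130 0'; python3 steer.py '45 -60 0 0 0;45 -60 60 0 0;45 -60 120 0 0;45 -60 180 0 0;45 -60 180 0 0'; python3 - <<'E'
from h import *
d=shot("scene");c=proj(d,[600,150,60])[0].astype(int)
cv2.imwrite("pics/f.png",cv2.resize(d["color"][c[1]-60:c[1]+60,c[0]-80:c[0]+80,::-1],(800,600),interpolation=cv2.INTER_CUBIC))
for n in("top","scene"):
    d=shot(n);P=cloud(d);Z=P[...,2]
    k=(abs(P[...,0]-638)<28)&(abs(P[...,1]-188)<28)&(Z>122)&(Z<140)
    v,u=np.where(k);q=plane(d,np.c_[u,v],130)[:,:2].astype(np.float32)
    if k.sum()>10:print(n,k.sum(),"bow top z",np.median(Z[k]),cv2.minAreaRect(q))
E
```

```text
time: 31.92
ee_pos: [638.0, 187.9, 229.3]
eef_rot: [-3.141, -0.039, -0.001]
force: [0.6, 0.5, 0.1]
gripper_width: 44.9
grasp_force: 0.0
time: 32.55
ee_pos: [582.1, 2.9, 227.5]
eef_rot: [3.141, 0.032, -0.003]
force: [-0.4, 0.1, -0.9]
gripper_width: 44.9
grasp_force: 0.0Traceback (most recent call last):
  File "<stdin>", line 7, in <module>
  File "h.py", line 15, in plane
    c,r=rays(d,px);return c+r*((z-c[2])/r[:,2])[:,None]
        ~~~~^^^^^^
  File "h.py", line 11, in rays
    q=cv2.undistortPoints(px.reshape(-1,1,2),K,np.array([k,0,0,0.])).reshape(-1,2)
      ~~~~~~~~~~~~~~~~~~~^^^^^^^^^^^^^^^^^^^^^^^^^^^^^^^^^^^^^^^^^^^
cv2.error: OpenCV(4.12.0) /io/opencv/modules/calib3d/src/undistort.dispatch.cpp:347: error: (-215:Assertion failed) CV_IS_MAT(_src) && CV_IS_MAT(_dst) && (_src->rows == 1 || _src->cols == 1) && (_dst->rows == 1 || _dst->cols == 1) && _src->cols + _src->rows - 1 == _dst->rows + _dst->cols - 1 && (CV_MAT_TYPE(_src->type) == CV_32FC2 || CV_MAT_TYPE(_src->type) == CV_64FC2) && (CV_MAT_TYPE(_dst->type) == CV_32FC2 || CV_MAT_TYPE(_dst->type) == CV_64FC2) in function 'cvUndistortPointsInternal'
```

View pics/f.png

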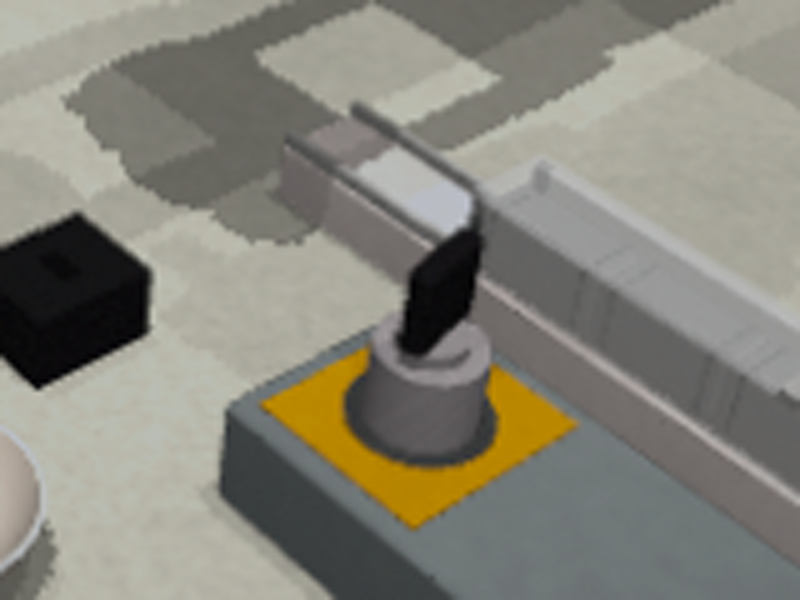

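The key stands in the switch at (440,290) with its collar on the knob, turned about 70°. The cradle is empty and the stand is empty. A last check of the bow's height and angle, and of the whole bench from above with the arm clear.

```bash
python3 steer.py '45 0 60 0 0;45 0 120 0 0;45 0 180 0 0;45 0 240 0 0;45 0 240 0 0;45 0 240 0 0'; python3 carts.py; python3 - <<'E'
from h import *
for n in("top","scene"):
    d=shot(n);P=cloud(d);Z=P[...,2]
    k=(abs(P[...,0]-638)<32)&(abs(P[...,1]-188)<32)&(Z>124)&(Z<140)
    v,u=np.where(k);print(n,k.sum())
    if k.sum()>10:
        q=plane(d,np.c_[u,v],130)[:,:2].astype(np.float32);print(" bow top z",np.percentile(Z[k],[50,90]),cv2.minAreaRect(q))
    if n=="top":
        a=np.radians(82.8);yh=np.array([np.cos(a),np.sin(a)]);xh=np.array([yh[1],-yh[0]]);q=P[...,:2]-[505.8,133.1]
        X=q@xh;Y=q@yh;s=(abs(X)<13)&(Y>-100)&(Y<-6);print("cradle heights (30 if empty)",np.nanpercentile(Z[s],[5,50,95]).round(1))
E
```

```text
time: 33.4
ee_pos: [588.8, -232.0, 228.0]
eef_rot: [-3.14, -0.04, 0.001]
force: [-1.0, 0.0, 0.4]
gripper_width: 44.8
grasp_force: 0.0
top 106
 bow top z [129.58332246 131.64570798] ((638.01513671875, 188.4636993408203), (37.40266799926758, 10.457419395446777), 3.1359403133392334)
cradle heights (30 if empty) [28.4 30.8 33.1]
scene 105
 bow top z [128.73849814 130.22406354] ((642.5088500976562, 189.26205444335938), (41.53323745727539, 12.99277114868164), 3.56713604927063)
```

```bash
python3 -c "
from rig import manip, optics, workorder, sensors
print(workorder.hand_in())"
```

```text
the job is handed in; nothing more can be done
None
```

I found three cartridges and loaded all of them, the last one flush with the tube's mouth. The key is fully home in the switch, turned clockwise to its stop and let go. I handed the job in at about 33 s; no verdict came back.

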